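Set out a centrifuge rebuild kit in the tray

ROBOT

A 7-joint arm with a two-finger parallel gripper is mounted at the origin on the work surface. World frame = base frame: x ahead of the robot, y to its left, z up, the work surface at z = 0. Lengths are in m, angles in rad, forces in N, time in s.
With the tool pointing down it reaches from about 0.425 to 0.875 m from the base axis. Payload 8.4 kg.
Tool frame: the origin (TCP) lies midway between the tips of the shut fingers; the grasp point (between the pads) lies 19 mm behind it; z points along the fingers, y is the line along which they close (so a half turn about z gives the same grasp; the last joint's range is limited). The gripper opens to 85 mm and grips with 20 to 120 N. Pads are 22 mm wide; open, the fingers measure 114 mm over their backs; the gripper's body (76 mm by 85 mm) begins 54 mm behind the grasp point. The pads swing forward as they close: fully open they stand 13 mm farther back than shut.
Start: joints at [-1.232, 0.333, 0.04, 1.465, -0.013, 1.343, -0.059], TCP at [0.276, 0.589, 0.231] pointing down, gripper open.
Joint ranges: [-2.58, 2.58], [-0.38, 2.09], [-1.3, 1.39], [0.25, 2.4], [-1.5, 4.64], [0.08, 2.09], [-2.65, 2.65]. Speed limits (rad/s): [2.22, 2.22, 2.79, 2.79, 3.14, 3.14, 3.14].

INTERFACE

Orientations are given as a 3x3 rotation matrix whose columns are the frame's x, y, z axes.
In Python, from cell import bot gives the robot as it stands.
- The arm moves only by the tool apply_moves, never from a script. Its argument "targets" is a list of rows, each a list of 7 numbers: the shift along the tool's x, y, z as a fraction of full scale, then the turn, a rotation vector about the tool's x, y, z as a fraction of full scale, then the gripper's target within -1 to 1 (fully open at 1, half-way at 0, shut at -1). A call has 1 to 20 rows; each row shifts and turns the commanded pose from where the row before left it, along the tool's axes as they then stand; what a row does not reach is not made up. Full scale, the value 1, is 0.025 m for a shift and 90 degrees for a turn. A row lasts 1/12 s, in which the tool goes at most 41.7 mm and 7.16 degrees, less where a joint would pass 70% of its speed; a pose out of reach is approached as far as the arm can. A call with a number of a shift or a turn outside -1 to 1 is refused whole. A call with a gripper value outside its range is refused whole. The fingers move at their own pace and stop on an object; the grip force is fixed at half the most. Time passes only in rows, so rows that do not move let the fingers close. It gives the time, the measured TCP pose, the force, the opening and the grip force at its end, in the units of the state.
- bot.state(): the state, without advancing time (a new reading comes with each control period).
- bot.read_camera(name): name is "scene" or "side" or "wrist"; returns a dict with "image" (400x640x3 uint8, red, green, blue), "depth" (400x640 float32, m along the optical axis (not along the pixel's ray), 0 where there is no reading), "fx", "fy", "cx", "cy" (pixels), "world_to_cam" (4x4, takes a point from world to camera coordinates); the wrist camera has in their place "hand_eye" (4x4, takes a point from camera to tool coordinates, whose origin is the TCP and whose axes are the flange's). Camera axes: x right, y up, looking along -z (the intrinsics and any distortion apply to the point x, -y, -z); pixel columns grow to the right and rows downward; lengths in m; the calibration is good to about 2 mm. A picture is of the moment at which its call begins: read the wrist's pose just before it.
- bot.close_job(): hands the job in; it is judged then, once.
The state is a dict: "t": time; "joint_pos": joint angles; "dq": joint speeds; "tau": joint torques, N m; "ee_pos": TCP position; "tool_rot": TCP orientation; "wrist_force": force on the tool from outside, world axes, zero at the start; "moment": the same for the moment, N m; "finger_gap": finger opening in m; "grasp_force": force on a finger pad.
Only numpy, scipy, OpenCV 4.12 (cv2) and the standard library are available. Lean on these libraries where they do the work, as an engineer would, in place of code of your own. Each camera call takes 0.05 s, during which the arm holds its last target. There are 200 camera calls.

TASK

Set out the rest of the centrifuge rebuild kit in the divided oak tray, each part standing upright in the middle of its own compartment: the steel pinion between the copper bowl and the spares box that are already in the tray, the ebony knob directly behind the pinion, and the brass sleeve directly behind the bowl (behind means on the side away from the robot). Stack the loose spares box squarely on top of the one in the tray, so that its base sockets seat fully over the lugs on the lid below. Set things down rather than dropping them, and leave the bowl, the box in the tray, the oil can and the spanner where they are.

Things in the scene. Friction and masses are not known exactly. Their poses are not given: they have to be found in the camera images.
- pinion_center (a point): Steel drive pinion, loose, starts upright on the parts board: toothed gear 48 mm across and 32 mm tall at the bottom with a hub 26 mm across and 18 mm tall on top, 50 mm tall in all, about 0.4 kg. This point is on its axis, half-way up (25 mm above its underside); z along the axis, up.
- knob_center (a point): Turned ebony (near-black) handle knob, loose, starts upright on the parts board on its flat brass ferrule: ferrule 31 mm across and 9 mm tall, barrel 34 mm across from 15 to 45 mm up, rounded top, 58 mm tall, about 0.09 kg. This point is on its axis, half-way up (29 mm above its underside); z along the axis, up.
- sleeve_center (a point): Cast brass tube sleeve, loose, starts upright on the parts board: tube open at the top, 36 mm outside, 3 mm wall, on a foot flange 46 mm across and 6 mm thick, 72 mm tall, about 0.25 kg. This point is on its axis, half-way up (36 mm above its underside); z along the axis, up.
- box_loose_center (a point): Loose spares box on the parts board: grey, lid shut for good, 90 mm long (its x), 60 wide (y), 40 tall, plus two tapered round lugs on the lid 6 mm high, 14 mm across, 26 mm either side of the middle along x; in its base two matching sockets 18 mm across, 8 mm deep. Both ways round fit. About 0.35 kg. Point: its centre, 20 mm above its underside.
- box_lower_center (a point): Spares box already in the tray, like the loose one but 0.55 kg, in one end compartment of the front row, its long side (its x) roughly along the tray's x; free to slide. Point: its centre, 20 mm above its underside. Locked together, the upper box's centre is 40 mm straight above this (46 mm if it only rests on the lugs).
- bowl: Copper gear-housing bowl, 96 mm across its flanged rim, 50 mm tall, about 0.7 kg, in the other end compartment of the front row (bowl left and box right, or the reverse). Loose, but stays where it is. Origin at the centre of its underside.
- tray: Oak tray fixed to the bench left or right of the robot, 232 mm (its x, away from the robot) by 357 mm (y, left). Floor 12 mm thick; rim 8 mm wide, 8 mm above the floor; two rows of three compartments parted by beads 6 mm wide, 4 mm high. Origin: centre of underside; compartment centres x = -55 (front row, nearer robot), 55 mm (back row), y = -115, 0, 115 mm. The one behind the box stays empty.
- shelf: Plain oak parts board fixed to the bench on the other side, 232 mm (its x, away from the robot) by 345 mm (y), floor 12 mm thick, rim 8 mm above the floor. The four loose things start on its four quarters in any order, the box's long side within 25 degrees of the board's x, so fingers have most room along the board's y. Origin: centre of the underside.
- oilcan: Bystander: small green oil can with a thin brass spout, 68 mm across, 112 mm tall, standing on the bench beyond the tray and board. Origin at the centre of its underside.
- spanner: Bystander: steel spanner, 170 mm long, lying on the bench beyond the tray and board. Origin under its middle.
Mind the look-alikes: they are no part of the job. Of the things shaped like the part that bears pinion_center, the bare steel one is meant.

How it is judged:
At the end, for the whole second after the job is handed in: Pinion front middle, knob back middle, sleeve behind the bowl: each upright on the tray floor, within 15 mm of its compartment centre in both tray directions. Loose box locked on the lower (4 mm, 0.12 rad, down within 2.5 mm). All released, at rest; bowl, lower box, oil can, spanner within 20 mm (x of pinion_center in the frame of tray between -0.07 and -0.04 m and y of pinion_center in the frame of tray between -0.015 and 0.015 m and z of pinion_center in the frame of tray between 0.033 and 0.041 m and angle between each of pinion_center, knob_center, sleeve_center's own z axis and vertical below 0.1 rad and x of knob_center in the frame of tray between 0.04 and 0.07 m and y of knob_center in the frame of tray between -0.015 and 0.015 m and z of knob_center in the frame of tray between 0.037 and 0.045 m and z of sleeve_center in the frame of tray between 0.044 and 0.052 m and ((y of bowl in the frame of tray above 0 m and x of sleeve_center in the frame of tray between 0.04 and 0.07 m and y of sleeve_center in the frame of tray between 0.1 and 0.13 m) or (y of bowl in the frame of tray below 0 m and x of sleeve_center in the frame of tray between 0.04 and 0.07 m and y of sleeve_center in the frame of tray between -0.13 and -0.1 m)) and x of box_loose_center in the frame of box_lower_center between -0.004 and 0.004 m and y of box_loose_center in the frame of box_lower_center between -0.004 and 0.004 m and z of box_loose_center in the frame of box_lower_center between 0.037 and 0.0425 m and angle between the x axis of box_loose_center and the x axis of box_lower_center, either way round below 0.12 rad and angle between box_loose_center's own z axis and vertical below 0.06 rad and linear speed of each of pinion, knob, sleeve, box_loose below 0.02 m/s and distance of each of bowl, box_lower_center, oilcan, spanner from where it was at the start of the episode below 0.02 m); the robot touches nothing.
It fails at once if the copper bowl is shifted by more than 20 mm (distance of bowl from where it was at the start of the episode above 0.02 m).
It fails at once if the spares box in the tray is shifted by more than 20 mm (distance of box_lower_center from where it was at the start of the episode above 0.02 m).
It fails at once if the oil can is shifted by more than 20 mm (distance of oilcan from where it was at the start of the episode above 0.02 m).
It fails at once if the spanner is shifted by more than 20 mm (distance of spanner from where it was at the start of the episode above 0.02 m).
It fails at once if the pinion, knob, sleeve or loose box is let fall from more than about 40 mm ((linear speed of pinion above 0.9 m/s and contact force between the fingers and pinion below 0.01 N) or (linear speed of knob above 0.9 m/s and contact force between the fingers and knob below 0.01 N) or (linear speed of sleeve above 0.9 m/s and contact force between the fingers and sleeve below 0.01 N) or (linear speed of box_loose above 0.9 m/s and contact force between the fingers and box_loose below 0.01 N)).
It also fails if it takes over 128 s, if anything falls off the work surface, if the arm or the gripper's body presses on something with over 40 N, if the wrist force passes 120 N, or if a joint passes its speed limit or range.

## Working session

There is one attempt and no reset: what is moved stays moved. The work goes in short steps, Python scripts to look and compute and a tool call to move; the robot and the scene stay as the last step left them, time stands still between calls to the robot, and variables do not carry over. Pictures are saved under pics/ and viewed, at most 14 in all, crops included, and the job is handed in when it is done.

Besides the shell and the picture viewer there is one more tool, called as a command line: name --pt "numbers of a row" for each row, then --argument value for the rest. apply_moves: Moves the arm, as the interface text tells. Shift numbers are shares of 0.025 m and turn numbers shares of 90 degrees, none past 1 either way. Its arguments: {"type":"object","properties":{"targets":{"type":"array","items":{"type":"array","items":{"type":"number"}}}},"required":["targets"]}

```bash
ls; mkdir -p pics; python3 - <<'E'
from cell import bot
import cv2,numpy as np
s=bot.state(); print({k:np.round(v,3).tolist() for k,v in s.items()})
for n in("scene","side"):
    c=bot.read_camera(n); cv2.imwrite(f"pics/{n}0.png",c["image"][...,::-1]); np.savez(f"/tmp/{n}.npz",**c)
    print(n,c["fx"],c["fy"],c["cx"],c["cy"],[k for k in c]); print(np.round(c["world_to_cam"],3).tolist())
E
```

```text
pics
{'t': 0.0, 'joint_pos': [-1.232, 0.334, 0.04, 1.466, -0.013, 1.343, -0.058], 'dq': [-0.001, -0.001, 0.001, -0.0, 0.001, 0.0, 0.002], 'tau': [-0.0, -65.856, 1.366, -40.555, 0.017, 0.013, 0.0], 'ee_pos': [0.275, 0.588, 0.23], 'tool_rot': [[-0.906, 0.424, -0.001], [0.424, 0.906, -0.001], [-0.0, -0.002, -1.0]], 'wrist_force': [0.067, 0.37, 0.79], 'moment': [-0.03, -0.008, -0.057], 'grasp_force': 0.0, 'finger_gap': 0.085}
scene 426.90499307223945 426.90499307223945 316.94327776140364 200.9271141277163 ['image', 'depth', 'fx', 'fy', 'cx', 'cy', 'world_to_cam']
[[-0.797, 0.604, 0.005, 0.495], [-0.394, -0.526, 0.754, 0.187], [0.458, 0.599, 0.657, -1.229], [0.0, 0.0, 0.0, 1.0]]
side 515.2302562069664 515.2302562069664 323.30775953566393 198.8753720398459 ['image', 'depth', 'fx', 'fy', 'cx', 'cy', 'world_to_cam']
[[-0.995, -0.103, -0.017, 0.563], [0.039, -0.521, 0.853, -0.089], [-0.096, 0.848, 0.522, -1.046], [0.0, 0.0, 0.0, 1.0]]
```

View pics/scene0.png

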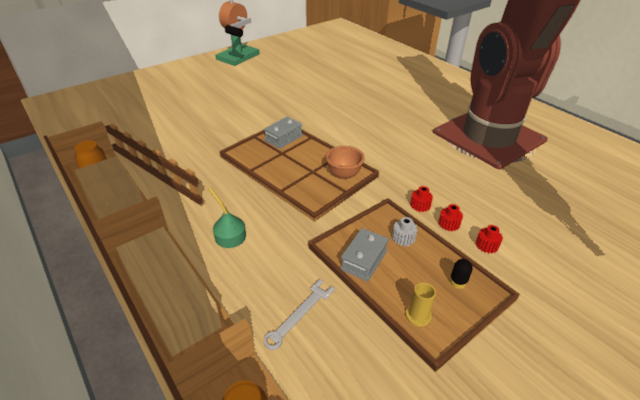

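View pics/side0.png

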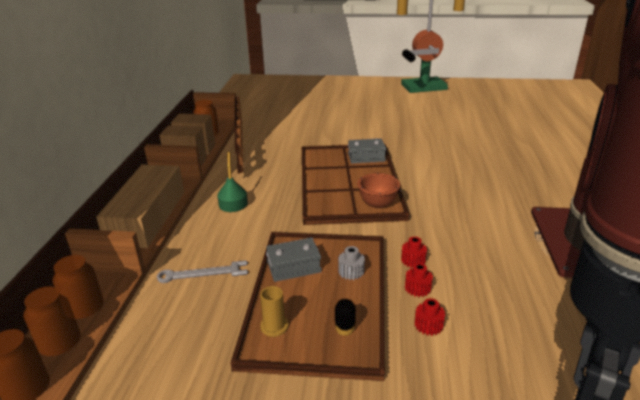

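The scene picture shows the tray (300,165) with the lower box (283,132) and bowl (345,160). On the board are the loose box (365,253), steel pinion (404,231), knob (461,272) and sleeve (422,303). Candidates for the pinion are bare steel (404,231) and red ones at (421,199), (451,217) and (489,239). The bare steel one on the board fits, because the red ones are painted and off the board.

```bash
cat > h.py <<'E'
import numpy as np,cv2
def cloud(c,T=None):
    """world points HxWx3"""
    d=c["depth"]; v,u=np.mgrid[:d.shape[0],:d.shape[1]]
    p=np.stack([(u-c["cx"])/c["fx"]*d,-(v-c["cy"])/c["fy"]*d,-d],-1)
    T=np.linalg.inv(c["world_to_cam"]) if T is None else T
    p=p@T[:3,:3].T+T[:3,3]; p[d==0]=np.nan
    return p
E
python3 - <<'E'
from h import *
C={n:np.load(f"/tmp/{n}.npz") for n in("scene","side")}
for n,px in dict(scene=dict(tray=[(347,19*0+108)],),).items(): pass
for n in C:
    P=cloud(C[n]); z=P[...,2]
    m=(z>0.026)&(z<0.16)&(P[...,0]>0.2)&(P[...,0]<1.1)
    k,l,s,_=cv2.connectedComponentsWithStats(m.astype(np.uint8))
    print(n)
    for i in range(1,k):
        if s[i,4]<60: continue
        q=P[l==i]; lo,hi=np.percentile(q,[2,98],axis=0)
        print(s[i,:5].tolist(),"mid",np.round((lo+hi)/2,3)[:2],"ext",np.round(hi-lo,3)[:2],"top",hi[2].round(3))
    # rims: dark brown boundary corners
    im=C[n]["image"].astype(int)
px={'scene':dict(trayL=(221,154),trayR=(377,172),trayN=(316,214),brdL=(310,243),brdR=(517,294),brdB=(388,202),brdF=(436,362)),
    'side':dict(trayTL=(303,148),trayTR=(391,147),trayBL=(304,220),trayBR=(407,217),bTL=(265,236),bTR=(384,236),bBL=(237,365),bBR=(383,374))}
for n in C:
    P=cloud(C[n])
    for k,(u,v) in px[n].items(): print(n,k,P[v,u].round(3))
c=C["scene"]["image"][180:260,350:510,::-1]; cv2.imwrite("pics/pin.png",cv2.resize(c,None,fx=5,fy=5,interpolation=2))
E
```

```text
scene
[0, 0, 201, 50, 5635] mid [ 0.616 -1.451] ext [0.735 0.025] top 0.155
[218, 11, 33, 42, 582] mid [ 0.322 -0.854] ext [0.13  0.167] top 0.159
[264, 116, 38, 28, 650] mid [ 0.49  -0.327] ext [0.092 0.065] top 0.057
[43, 121, 211, 279, 20326] mid [ 0.919 -0.18 ] ext [0.212 0.733] top 0.111
[325, 145, 39, 32, 869] mid [ 0.457 -0.107] ext [0.086 0.088] top 0.063
[411, 185, 22, 19, 272] mid [0.387 0.087] ext [0.04  0.042] top 0.051
[208, 187, 37, 53, 749] mid [ 0.791 -0.091] ext [0.058 0.065] top 0.108
[440, 203, 23, 20, 310] mid [0.383 0.168] ext [0.039 0.042] top 0.051
[393, 217, 24, 24, 441] mid [0.505 0.145] ext [0.041 0.043] top 0.063
[478, 224, 25, 21, 360] mid [0.37  0.258] ext [0.037 0.043] top 0.051
[341, 228, 47, 48, 1358] mid [0.613 0.143] ext [0.093 0.074] top 0.057
[450, 258, 22, 26, 429] mid [0.508 0.291] ext [0.025 0.029] top 0.07
[409, 282, 27, 38, 729] mid [0.621 0.296] ext [0.034 0.033] top 0.084
[222, 380, 45, 20, 668] mid [0.95  0.273] ext [0.046 0.035] top 0.11
side
[257, 10, 187, 72, 5583] mid [ 0.625 -1.148] ext [0.712 0.631] top 0.158
[431, 11, 12, 24, 212] mi
[... 613 characters left out ...]
52
[260, 286, 25, 43, 873] mid [0.615 0.299] ext [0.033 0.035] top 0.085
[335, 298, 21, 32, 572] mid [0.5   0.298] ext [0.031 0.024] top 0.071
[416, 298, 30, 26, 564] mid [0.363 0.266] ext [0.043 0.036] top 0.051
scene trayL [ 0.667 -0.36   0.014]
scene trayR [ 0.392 -0.053  0.016]
scene trayN [ 0.609 -0.02   0.018]
scene brdL [0.673 0.044 0.019]
scene brdR [0.444 0.377 0.019]
scene brdB [0.45  0.045 0.015]
scene brdF [0.666 0.376 0.019]
side trayTL [ 0.657 -0.351  0.021]
side trayTR [ 0.419 -0.418 -0.001]
side trayBL [ 0.609 -0.012  0.015]
side trayBR [ 0.388 -0.05   0.009]
side bTL [ 0.687  0.028 -0.003]
side bTR [0.437 0.013 0.   ]
side bBL [0.657 0.383 0.014]
side bBR [0.438 0.382 0.015]
```

View pics/pin.png

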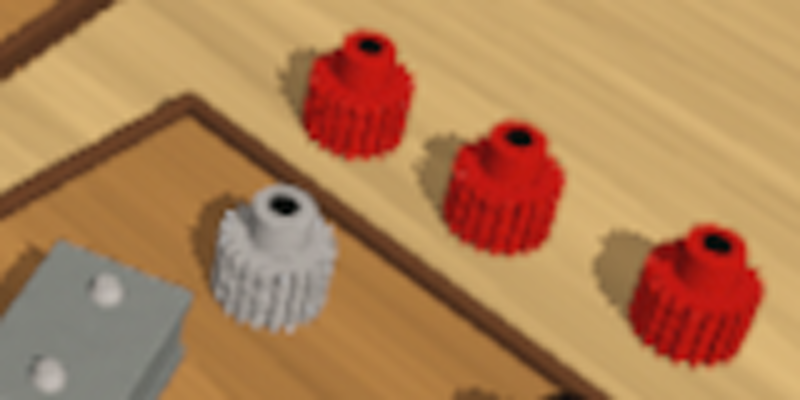

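The crop confirms the bare steel pinion at scene (404,231), standing on the board. The red ones on the bench are decoys. I'm rotating the tool to the world axes and going above the board.

apply_moves --pt "0 0 0 0 0 -0.07 1" --pt "0 0 0 0 0 -0.07 1" --pt "0 0 0 0 0 -0.07 1" --pt "0 0 0 0 0 -0.07 1" --pt "-0.75 -1 -0.2 0 0 0 1" --pt "-0.75 -1 -0.2 0 0 0 1" --pt "-0.75 -1 -0.2 0 0 0 1" --pt "-0.75 -1 -0.2 0 0 0 1" --pt "-0.75 -1 -0.2 0 0 0 1" --pt "-0.75 -1 -0.2 0 0 0 1" --pt "-0.75 -1 -0.2 0 0 0 1" --pt "-0.75 -1 -0.2 0 0 0 1" --pt "-0.75 -1 -0.2 0 0 0 1" --pt "-0.75 -1 -0.2 0 0 0 1" --pt "-0.75 -1 -0.2 0 0 0 1" --pt "-0.75 -1 -0.2 0 0 0 1" --pt "-0.75 -1 -0.2 0 0 0 1" --pt "-0.75 -1 -0.2 0 0 0 1" --pt "-0.75 -1 -0.2 0 0 0 1" --pt "0 0 0 0 0 0 1"

```text
t: 1.77
ee_pos: [0.5613, 0.2071, 0.307]
tool_rot: [[-1.0, 0.007, 0.002], [0.007, 1.0, -0.003], [-0.002, -0.003, -1.0]]
wrist_force: [0.3, -1.7, 0.2]
finger_gap: 0.0854
grasp_force: 0.0
```

```bash
cat >> h.py <<'E'
def wrist(name=None):
    from cell import bot
    s=bot.state(); c=bot.read_camera("wrist")
    T=np.eye(4); T[:3,:3]=s["tool_rot"]; T[:3,3]=s["ee_pos"]
    c["T"]=T@np.array(c["hand_eye"])
    if name: cv2.imwrite(f"pics/{name}.png",c["image"][...,::-1])
    print("tcp",np.round(s["ee_pos"],4),"yaw_y",np.degrees(np.arctan2(s["tool_rot"][1][1],s["tool_rot"][0][1])).round(2),"t",round(s["t"],2),"F",np.round(s["wrist_force"],1),"gap",round(s["finger_gap"],4))
    return c,s
def pix(c,u,v,z):
    """pixel -> world at height z"""
    T=c["T"] if "T" in c else np.linalg.inv(c["world_to_cam"])
    r=T[:3,:3]@np.array([(u-c["cx"])/c["fx"],-(v-c["cy"])/c["fy"],-1]); o=T[:3,3]
    return o+r*(z-o[2])/r[2]
E
python3 - <<'E'
from h import *
c,s=wrist("w1"); np.savez("/tmp/w1.npz",**c)
print(np.round(c["hand_eye"],3).tolist(),c["fx"],c["cx"],c["cy"])
print(s["joint_pos"])
E
```

```text
tcp [0.5613 0.2071 0.307 ] yaw_y 89.61 t 1.77 F [ 0.3 -1.7  0.2] gap 0.0854
[[0.001, 0.96, 0.281, 0.072], [1.0, -0.001, -0.0, -0.001], [-0.0, 0.281, -0.96, -0.143], [0.0, 0.0, 0.0, 1.0]] 282.2138406865783 314.7127653092056 196.84924255073346
[-0.65950682  0.19807419  0.27326192  1.49112378 -0.05010516  1.45854528
  1.17818845]
```

View pics/w1.png

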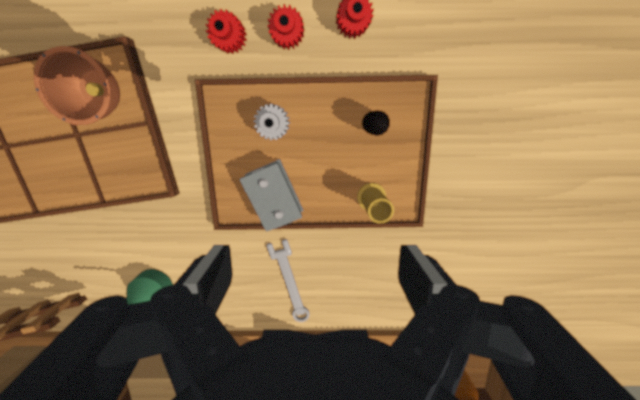

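The wrist view shows the board with pinion (270,122), knob (376,122), sleeve (376,203) and loose box with lugs at (263,183) and (279,215). I'm measuring with depth.

```bash
cat >> h.py <<'E'
def top(c,x,y,zlo,zhi,r=0.045,lab=""):
    """min-enclosing circle centre of points in a height band near (x,y)"""
    P=cloud(c,c["T"]) if "T" in c else cloud(c)
    m=(np.hypot(P[...,0]-x,P[...,1]-y)<r)&(P[...,2]>zlo)&(P[...,2]<zhi)
    q=P[m]; (ctr,rad)=cv2.minEnclosingCircle(q[:,:2].astype(np.float32))
    print(lab,len(q),"circ",np.round(ctr,4),"r",round(rad,4),"mean",np.round(q.mean(0),4)); return q
E
python3 - <<'E'
from h import *
for n in ("w1","scene","side"):
    c=dict(np.load(f"/tmp/{n}.npz")); print(n)
    top(c,.502,.149,.057,.07,lab="pin")
    top(c,.504,.294,.060,.08,lab="knob")
    top(c,.618,.297,.079,.09,lab="sleeve")
    q=top(c,.610,.145,.046,.0545,r=.07,lab="box"); r=cv2.minAreaRect((q[:,:2]*1000).astype(np.float32)); print(np.round(r[0],1),np.round(r[1],1),r[2])
    q=top(c,.488,-.326,.046,.0545,r=.07,lab="lower") if n!="w1" else None
    if q is not None: r=cv2.minAreaRect((q[:,:2]*1000).astype(np.float32)); print(np.round(r[0],1),np.round(r[1],1),r[2])
c=dict(np.load("/tmp/w1.npz"))
for k,(u,v,z) in dict(lug1=(263,183,.058),lug2=(279,215,.058),bTL=(199,80,.02),bTR=(434,77,.02),bBR=(421,226,.02),bBL=(217,230,.02),trTR=(128,41,.02),trBR=(177,193,.02)).items(): print(k,pix(c,u,v,z)[:2].round(4))
E
```

```text
w1
pin 307 circ [0.4991 0.1442] r 0.0129 mean [0.4991 0.1445 0.0622]
knob 449 circ [0.5007 0.2896] r 0.016 mean [0.5005 0.2883 0.0672]
sleeve 206 circ [0.6163 0.2946] r 0.0181 mean [0.6164 0.2947 0.0833]
box 2302 circ [0.6071 0.1409] r 0.0526 mean [0.6058 0.1407 0.052 ]
[607.3 140.3] [90.5 60.1] 22.69562530517578
scene
pin 103 circ [0.5036 0.1435] r 0.0143 mean [0.5039 0.1449 0.0615]
knob 185 circ [0.5052 0.2897] r 0.0157 mean [0.5079 0.2911 0.0664]
sleeve 149 circ [0.6191 0.2946] r 0.0191 mean [0.62   0.2949 0.0826]
box 1054 circ [0.6113 0.1413] r 0.0523 mean [0.6143 0.1426 0.0516]
[611.2 140.2] [91.8 60.6] 22.683372497558594
lower 410 circ [ 0.4899 -0.3289] r 0.0521 mean [ 0.4926 -0.3267  0.0517]
[ 490.7 -330.4] [92.8 63.8] 9.911458969116211
side
pin 126 circ [0.4996 0.1472] r 0.0147 mean [0.4982 0.1491 0.0614]
knob 234 circ [0.4997 0.2954] r 0.0156 mean [0.4996 0.2974 0.0664]
sleeve 168 circ [0.6152 0.2974] r 0.0188 mean [0.6156 0.2984 0.0826]
box 1008 circ [0.607  0.1435] r 0.0532 mean [0.6066 0.1475 0.0516]
[607.6 142.7] [92.1 65.1] 21.888442993164062
lower 383 circ [ 0.4867 -0.325 ] r 0.0527 mean [ 0.4859 -0.3216  0.0514]
[ 484.6 -326.7] [91.9 67.3] 11.257282257080078
lug1 [0.5835 0.1316]
lug2 [0.6322 0.1525]
bTL [0.4423 0.0423]
bTR [0.4405 0.3744]
bBR [0.6664 0.3789]
bBL [0.6719 0.0439]
trTR [ 0.3922 -0.0488]
trBR [ 0.6083 -0.0129]
```

apply_moves --pt "0.83 -0.84 1 0 0 0 1" --pt "0.83 -0.84 1 0 0 0 1" --pt "0.83 -0.84 1 0 0 0 1" --pt "0 0 1 0 0 0 1" --pt "0 0 1 0 0 0 1" --pt "0 0 1 0 0 0 1" --pt "0 0 1 0 0 0 1" --pt "0 0 1 0 0 0 1" --pt "0 0 1 0 0 0 1" --pt "0 0 0.8 0 0 0 1" --pt "0 0 0.8 0 0 0 1" --pt "0 0 0.6 0 0 0 1" --pt "0 0 0.3 0 0 0 1" --pt "0 0 0 0 0 0 1"

```text
t: 2.98
ee_pos: [0.4938, 0.1513, 0.0171]
tool_rot: [[-1.0, -0.003, -0.003], [-0.003, 1.0, -0.001], [0.003, -0.001, -1.0]]
wrist_force: [0.7, -1.1, 0.4]
finger_gap: 0.0855
grasp_force: 0.0
```

apply_moves --pt "-0.2 -0.29 -0.04 0 0 0 1" --pt "0 0 0 0 0 0 1" --pt "0 0 0 0 0 0 1"

```text
t: 3.23
ee_pos: [0.5016, 0.1435, 0.021]
tool_rot: [[-1.0, -0.001, 0.002], [-0.001, 1.0, 0.001], [-0.002, 0.001, -1.0]]
wrist_force: [0.4, -0.4, -0.2]
finger_gap: 0.0853
grasp_force: 0.0
```

apply_moves --pt "0.1 0 0 0 0 0 1" --pt "0 0 0 0 0 0 -1" --pt "0 0 0 0 0 0 -1" --pt "0 0 0 0 0 0 -1" --pt "0 0 0 0 0 0 -1" --pt "0 0 0 0 0 0 -1" --pt "0 0 0 0 0 0 -1" --pt "0 0 0 0 0 0 -1" --pt "0 0 0 0 0 0 -1"

```text
t: 3.98
ee_pos: [0.4981, 0.1442, 0.0204]
tool_rot: [[-1.0, -0.002, 0.0], [-0.002, 1.0, 0.001], [-0.0, 0.0, -1.0]]
wrist_force: [-2.4, -0.1, 6.7]
finger_gap: 0.0464
grasp_force: 60.8
```

apply_moves --pt "0 0 -0.6 0 0 0 -1" --pt "0 0 -1 0 0 0 -1" --pt "0 0 -1 0 0 0 -1" --pt "0 0 -1 0 0 0 -1" --pt "0 -1 -1 0 0 0 -1" --pt "0 -1 -1 0 0 0 -1" --pt "0 -1 -1 0 0 0 -1" --pt "0 -1 -1 0 0 0 -1" --pt "-0.2 -1 0 0 0 0 -1" --pt "-0.2 -1 0 0 0 0 -1" --pt "-0.2 -1 0 0 0 0 -1" --pt "-0.2 -1 0 0 0 0 -1" --pt "-0.2 -1 0 0 0 0 -1" --pt "-0.2 -1 0 0 0 0 -1" --pt "0 -1 0 0 0 0 -1" --pt "0 -1 0 0 0 0 -1" --pt "0 -0.8 0 0 0 0 -1" --pt "0 0 0 0 0 -0.052 -1" --pt "0 0 0 0 0 -0.052 -1" --pt "0 0 0 0 0 0 -1"

```text
t: 5.65
ee_pos: [0.528, -0.1763, 0.2091]
tool_rot: [[-0.986, -0.168, -0.001], [-0.168, 0.986, 0.0], [0.001, 0.0, -1.0]]
wrist_force: [-0.1, 1.0, -4.0]
finger_gap: 0.0462
grasp_force: 62.9
```

apply_moves --pt "0 0 0 0 0 0 -1" --pt "0 0 0 0 0 0 -1"

```text
t: 5.82
ee_pos: [0.5284, -0.1757, 0.2095]
tool_rot: [[-0.987, -0.163, -0.001], [-0.163, 0.987, 0.0], [0.001, 0.0, -1.0]]
wrist_force: [0.2, 0.8, -3.7]
finger_gap: 0.046
grasp_force: 62.9
```

```bash
python3 - <<'E'
from h import *
c,s=wrist("w2"); np.savez("/tmp/w2.npz",**c)
q=top(c,.488,-.326,.046,.0545,r=.07,lab="lower"); r=cv2.minAreaRect((q[:,:2]*1000).astype(np.float32)); print(np.round(r[0],1),np.round(r[1],1),r[2])
E
```

```text
tcp [ 0.5284 -0.1757  0.2095] yaw_y 99.35 t 5.82 F [ 0.2  0.8 -3.7] gap 0.046
lower 5168 circ [ 0.487  -0.3308] r 0.0534 mean [ 0.4847 -0.3297  0.0521]
[ 486.6 -330.8] [90.7 61. ] 11.507404327392578
```

View pics/w2.png

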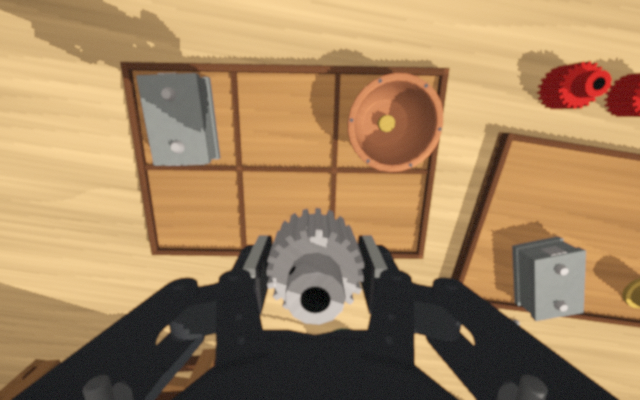

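The picture shows tray corners (123,65), (447,69), (423,257) and (154,256), bead crossings (238,168) and (335,168), and lower box lugs (167,93) and (176,147).

```bash
python3 - <<'E'
from h import *
c=dict(np.load("/tmp/w2.npz"))
A=np.array([pix(c,u,v,z)[:2] for u,v,z in [(123,65,.02),(447,69,.02),(423,257,.02),(154,256,.02),(238,168,.016),(335,168,.016)]])
B=np.array([[-.116,-.1785],[-.116,.1785],[.116,.1785],[.116,-.1785],[0,-.0575],[0,.0575]])
ca,cb=A.mean(0),B.mean(0); H=(B-cb).T@(A-ca); th=np.arctan2(H[0,1]-H[1,0],H[0,0]+H[1,1])
R=np.array([[np.cos(th),-np.sin(th)],[np.sin(th),np.cos(th)]]); t=ca-R@cb
print("tray",t.round(4),np.degrees(th),"res mm",((A-(B@R.T+t))*1000).round(1).tolist())
tcp=np.array([.5284,-.1757])
for n,p in dict(pin=(-.055,0),knob=(.055,0),sleeve=(.055,.115),lower=(-.055,-.115)).items():
    w=R@np.array(p)+t; print(n,w.round(4))
print("pinion shift tray frame", (R.T@(R@np.array([-.055,0])+t-tcp)).round(4))
for u,v in [(167,93),(176,147)]: print("lug",pix(c,u,v,.058)[:2].round(4))
E
```

```text
tray [ 0.5256 -0.2106] 8.93398785119244 res mm [[1.8, 4.2], [3.9, -2.1], [-1.6, -2.7], [-1.0, 2.5], [-0.9, -1.9], [-2.2, -0.1]]
pin [ 0.4713 -0.2191]
knob [ 0.58  -0.202]
sleeve [ 0.5621 -0.0884]
lower [ 0.4892 -0.3327]
pinion shift tray frame [-0.0631 -0.034 ]
lug [ 0.4611 -0.3345]
lug [ 0.5126 -0.3243]
```

apply_moves --pt "0.63 -0.34 0 0 0 0 -1" --pt "0.63 -0.34 0 0 0 0 -1" --pt "0.63 -0.34 0 0 0 0 -1" --pt "0.63 -0.34 0.5 0 0 0 -1" --pt "0 0 1 0 0 0 -1" --pt "0 0 1 0 0 0 -1" --pt "0 0 1 0 0 0 -1" --pt "0 0 1 0 0 0 -1" --pt "0 0 1 0 0 0 -1" --pt "0 0 0.5 0 0 0 -1" --pt "0 0 0 0 0 0 -1" --pt "0 0 0 0 0 0 -1"

```text
t: 6.87
ee_pos: [0.471, -0.2207, 0.06]
tool_rot: [[-0.987, -0.163, -0.001], [-0.163, 0.987, -0.0], [0.001, 0.0, -1.0]]
wrist_force: [0.6, -0.0, -3.1]
finger_gap: 0.0464
grasp_force: 62.9
```

apply_moves --pt "0 0.04 0.6 0 0 0 -1" --pt "0 0 0.5 0 0 0 -1" --pt "0 0 0.3 0 0 0 -1" --pt "0 0 0.12 0 0 0 -1" --pt "0 0 0.04 0 0 0 -1" --pt "0 0 0 0 0 0 -1" --pt "0 0 0 0 0 0 -1"

```text
t: 7.45
ee_pos: [0.4724, -0.2193, 0.0217]
tool_rot: [[-0.986, -0.165, 0.001], [-0.165, 0.986, -0.0], [-0.001, -0.0, -1.0]]
wrist_force: [-0.7, -0.2, -4.4]
finger_gap: 0.0458
grasp_force: 63.0
```

apply_moves --pt "0 0 0.04 0 0 0 -1" --pt "0 0 0 0 0 0 -1" --pt "0 0 0 0 0 0 0.7" --pt "0 0 0 0 0 0 0.7" --pt "0 0 0 0 0 0 0.7" --pt "0 0 0 0 0 0 0.7" --pt "0 0 -0.4 0 0 0 0.7" --pt "0 0 -1 0 0 0 0.7" --pt "0 0 -1 0 0 0 0.7" --pt "0 0 -1 0 0 0 0.7" --pt "0 0 -1 0 0 0 0.7" --pt "0 0 -1 0 0 0 0.7" --pt "0 0 -1 0 0 0 1" --pt "0 0 -1 0 0 0 1" --pt "0 0 0 0 0 0 1"

```text
t: 8.7
ee_pos: [0.4739, -0.2202, 0.2104]
tool_rot: [[-0.986, -0.164, 0.007], [-0.164, 0.986, -0.001], [-0.007, -0.003, -1.0]]
wrist_force: [-0.5, -0.8, 0.3]
finger_gap: 0.0854
grasp_force: 0.0
```

apply_moves --pt "-0.22 1 0 0 0 0 1" --pt "-0.22 1 0 0 0 0 1" --pt "-0.22 1 0 0 0 0 1" --pt "-0.22 1 0 0 0 0 1" --pt "-0.22 1 0 0 0 0 1" --pt "-0.22 1 0 0 0 0 1" --pt "-0.22 1 0 0 0 0 1" --pt "-0.22 1 0 0 0 0 1" --pt "-0.22 1 0 0 0 0 1" --pt "-0.22 1 0 0 0 0 1" --pt "-0.22 1 0 0 0 0 1" --pt "-0.22 1 0 0 0 0 1" --pt "-0.22 1 0 0 0 0 1" --pt "-0.22 1 0 0 0 0 1" --pt "-0.22 1 0 0 0 0 1" --pt "-0.22 1 0 0 0 0 1" --pt "-0.22 1 0 0 0 0 1" --pt "-0.22 1 0 0 0 0 1" --pt "-0.22 1 0 0 0 0 1" --pt "-0.22 0.92 0 0 0 0 1"

```text
t: 10.37
ee_pos: [0.4982, 0.2917, 0.2052]
tool_rot: [[-0.986, -0.165, 0.0], [-0.165, 0.986, -0.0], [-0.0, -0.0, -1.0]]
wrist_force: [0.1, -0.2, 0.0]
finger_gap: 0.0853
grasp_force: 0.0
```

apply_moves --pt "0 0 1 0 0 0 1" --pt "0 0 1 0 0 0 1" --pt "0 0 1 0 0 0 1" --pt "0 0 0.9 0 0 0 1" --pt "0 0 0 0 0 0 1" --pt "0 0 0 0 0 0 1"

```text
t: 10.87
ee_pos: [0.4979, 0.2898, 0.1071]
tool_rot: [[-0.986, -0.164, -0.002], [-0.164, 0.986, -0.002], [0.002, -0.001, -1.0]]
wrist_force: [-0.8, 0.8, 1.2]
finger_gap: 0.0855
grasp_force: 0.0
```

apply_moves --pt "-0.1 0 0.9 0 0 0 1" --pt "0 0 0.9 0 0 0 1" --pt "0 0 0.8 0 0 0 1" --pt "0 0 0.5 0 0 0 1" --pt "0 0 0.26 0 0 0 1" --pt "0 0 0 0 0 0 1" --pt "0 0 0 0 0 0 -1" --pt "0 0 0 0 0 0 -1" --pt "0 0 0 0 0 0 -1" --pt "0 0 0 0 0 0 -1" --pt "0 0 0 0 0 0 -1" --pt "0 0 0 0 0 0 -1" --pt "0 0 0 0 0 0 -1" --pt "0 0 0 0 0 0 -1" --pt "0 0 0 0 0 0 -1" --pt "0 0 0 0 0 0 -1"

```text
t: 12.2
ee_pos: [0.5014, 0.291, 0.0244]
tool_rot: [[-0.986, -0.165, 0.001], [-0.165, 0.986, 0.001], [-0.001, 0.001, -1.0]]
wrist_force: [-2.1, -0.4, 6.2]
finger_gap: 0.0323
grasp_force: 59.2
```

apply_moves --pt "0 0 -0.6 0 0 0 -1" --pt "0 0 -1 0 0 0 -1" --pt "0 0 -1 0 0 0 -1" --pt "0 -1 -1 0 0 0 -1" --pt "0 -1 -1 0 0 0 -1" --pt "0 -1 -1 0 0 0 -1" --pt "0 -1 -1 0 0 0 -1" --pt "0 -1 0 0 0 0 -1" --pt "0 -1 0 0 0 0 -1" --pt "0 -1 0 0 0 0 -1" --pt "0 -1 0 0 0 0 -1" --pt "0 -1 0 0 0 0 -1" --pt "0 -1 0 0 0 0 -1" --pt "0 -1 0 0 0 0 -1" --pt "0 -1 0 0 0 0 -1" --pt "0 -1 0 0 0 0 -1" --pt "0 -1 0 0 0 0 -1" --pt "0 -1 0 0 0 0 -1" --pt "0 -1 0 0 0 0 -1" --pt "0 -1 0 0 0 0 -1"

```text
t: 13.87
ee_pos: [0.5708, -0.1296, 0.1886]
tool_rot: [[-0.986, -0.165, 0.0], [-0.165, 0.986, 0.0], [-0.0, 0.0, -1.0]]
wrist_force: [-0.3, -0.4, -0.9]
finger_gap: 0.0327
grasp_force: 59.6
```

apply_moves --pt "0.03 -1 0 0 0 0 -1" --pt "0.03 -1 0 0 0 0 -1" --pt "0.03 -0.96 0 0 0 0 -1" --pt "0 0 0 0 0 0 -1" --pt "0 0 0 0 0 0 -1"

```text
t: 14.28
ee_pos: [0.5803, -0.2035, 0.1883]
tool_rot: [[-0.987, -0.162, -0.0], [-0.162, 0.987, -0.001], [0.0, -0.0, -1.0]]
wrist_force: [-0.2, 0.4, -1.2]
finger_gap: 0.0327
grasp_force: 59.7
```

apply_moves --pt "0 0.04 1 0 0 0 -1" --pt "0 0 1 0 0 0 -1" --pt "0 0 1 0 0 0 -1" --pt "0 0 1 0 0 0 -1" --pt "0 0 1 0 0 0 -1" --pt "0 0 0.7 0 0 0 -1" --pt "0 0 0.4 0 0 0 -1" --pt "0 0 0.2 0 0 0 -1" --pt "0 0 0.12 0 0 0 -1" --pt "0 0 0 0 0 0 -1" --pt "0 0 0 0 0 0 -1"

```text
t: 15.2
ee_pos: [0.5814, -0.2009, 0.0289]
tool_rot: [[-0.986, -0.165, 0.002], [-0.165, 0.986, -0.0], [-0.002, -0.001, -1.0]]
wrist_force: [-1.0, 0.1, -1.4]
finger_gap: 0.0326
grasp_force: 59.7
```

apply_moves --pt "0 0 0.1 0 0 0 -1" --pt "0 0 0.06 0 0 0 -1" --pt "0 0 0 0 0 0 -1" --pt "0 0 0 0 0 0 -1"

```text
t: 15.53
ee_pos: [0.5812, -0.201, 0.0245]
tool_rot: [[-0.986, -0.165, 0.001], [-0.165, 0.986, -0.0], [-0.001, -0.0, -1.0]]
wrist_force: [0.0, 0.7, 2.8]
finger_gap: 0.0327
grasp_force: 60.0
```

apply_moves --pt "0 0 0 0 0 0 0.4" --pt "0 0 0 0 0 0 0.4" --pt "0 0 0 0 0 0 0.4" --pt "0 0 0 0 0 0 0.4" --pt "0 0 0 0 0 0 0.4" --pt "0 0 -0.4 0 0 0 0.6" --pt "0 0 -1 0 0 0 0.6" --pt "0 0 -1 0 0 0 0.6" --pt "0 0 -1 0 0 0 0.6" --pt "0 0 -1 0 0 0 1" --pt "0 0 -1 0 0 0 1" --pt "0 0 -1 0 0 0 1" --pt "-0.24 1 0 0 0 0 1" --pt "-0.24 1 0 0 0 0 1" --pt "-0.24 1 0 0 0 0 1" --pt "-0.24 1 0 0 0 0 1" --pt "-0.24 1 0 0 0 0 1" --pt "-0.24 1 0 0 0 0 1" --pt "-0.24 1 0 0 0 0 1" --pt "-0.24 1 0 0 0 0 1"

```text
t: 17.2
ee_pos: [0.595, 0.0054, 0.1848]
tool_rot: [[-0.986, -0.164, 0.001], [-0.164, 0.986, 0.0], [-0.001, -0.0, -1.0]]
wrist_force: [0.1, -0.3, 0.6]
finger_gap: 0.0852
grasp_force: 0.0
```

apply_moves --pt "-0.24 1 0 0 0 0 1" --pt "-0.24 1 0 0 0 0 1" --pt "-0.24 1 0 0 0 0 1" --pt "-0.24 1 0 0 0 0 1" --pt "-0.24 1 0 0 0 0 1" --pt "-0.24 1 0 0 0 0 1" --pt "-0.24 1 0 0 0 0 1" --pt "-0.24 1 0 0 0 0 1" --pt "-0.24 1 0 0 0 0 1" --pt "-0.24 1 0 0 0 0 1" --pt "-0.24 1 0 0 0 0 1" --pt "0 0.3 0 0 0 0 1" --pt "0 0 0 0 0 0 1" --pt "0 0 0 0 0 0 1"

```text
t: 18.37
ee_pos: [0.6137, 0.2931, 0.1841]
tool_rot: [[-0.986, -0.165, 0.0], [-0.165, 0.986, -0.001], [-0.0, -0.001, -1.0]]
wrist_force: [0.0, -0.1, -0.1]
finger_gap: 0.0851
grasp_force: 0.0
```

apply_moves --pt "-0.11 0.04 1 0 0 0 1" --pt "0 0 1 0 0 0 1" --pt "0 0 1 0 0 0 1" --pt "0 0 1 0 0 0 1" --pt "0 0 1 0 0 0 1" --pt "0 0 0.6 0 0 0 1" --pt "0 0 0.3 0 0 0 1" --pt "0 0 0 0 0 0 1" --pt "0 0 0 0 0 0 -1" --pt "0 0 0 0 0 0 -1" --pt "0 0 0 0 0 0 -1" --pt "0 0 0 0 0 0 -1" --pt "0 0 0 0 0 0 -1" --pt "0 0 0 0 0 0 -1" --pt "0 0 0 0 0 0 -1" --pt "0 0 0 0 0 0 -1" --pt "0 0 0 0 0 0 -1" --pt "0 0 0 0 0 0 -1"

```text
t: 19.87
ee_pos: [0.6169, 0.2956, 0.0377]
tool_rot: [[-0.986, -0.165, 0.002], [-0.165, 0.986, 0.001], [-0.002, 0.001, -1.0]]
wrist_force: [-1.4, -0.8, 6.8]
finger_gap: 0.0341
grasp_force: 59.6
```

apply_moves --pt "0 0 -0.6 0 0 0 -1" --pt "0 0 -1 0 0 0 -1" --pt "0 0 -1 0 0 0 -1" --pt "0 0 -1 0 0 0 -1" --pt "0 0 -1 0 0 0 -1" --pt "0.31 -0.98 -1 0 0 0 -1" --pt "0.31 -0.98 -0.4 0 0 0 -1" --pt "0.31 -0.98 0 0 0 0 -1" --pt "0.31 -0.98 0 0 0 0 -1" --pt "0.31 -0.98 0 0 0 0 -1" --pt "0.31 -0.98 0 0 0 0 -1" --pt "0.31 -0.98 0 0 0 0 -1" --pt "0.31 -0.98 0 0 0 0 -1" --pt "0.31 -0.98 0 0 0 0 -1" --pt "0.31 -0.98 0 0 0 0 -1" --pt "0.31 -0.98 0 0 0 0 -1" --pt "0.31 -0.98 0 0 0 0 -1" --pt "0.31 -0.98 0 0 0 0 -1" --pt "0.31 -0.98 0 0 0 0 -1" --pt "0.31 -0.98 0 0 0 0 -1"

```text
t: 21.53
ee_pos: [0.5614, -0.0875, 0.1863]
tool_rot: [[-0.986, -0.165, -0.0], [-0.165, 0.986, 0.0], [0.0, 0.0, -1.0]]
wrist_force: [0.5, -0.6, -2.9]
finger_gap: 0.0345
grasp_force: 60.3
```

apply_moves --pt "0 0 0 0 0 0 -1" --pt "0 0 0 0 0 0 -1"

```text
t: 21.7
ee_pos: [0.5614, -0.0883, 0.1863]
tool_rot: [[-0.987, -0.161, -0.0], [-0.161, 0.987, -0.0], [0.0, -0.0, -1.0]]
wrist_force: [0.2, 0.6, -2.3]
finger_gap: 0.0339
grasp_force: 60.4
```

Down to about 0.04.

apply_moves --pt "0 0 1 0 0 0 -1" --pt "0 0 1 0 0 0 -1" --pt "0 0 1 0 0 0 -1" --pt "0 0 1 0 0 0 -1" --pt "0 0 0.9 0 0 0 -1" --pt "0 0 0.5 0 0 0 -1" --pt "0 0 0.3 0 0 0 -1" --pt "0 0 0.1 0 0 0 -1" --pt "0 0 0 0 0 0 -1" --pt "0 0 0 0 0 0 -1"

```text
t: 22.53
ee_pos: [0.5629, -0.0863, 0.0425]
tool_rot: [[-0.986, -0.165, 0.002], [-0.165, 0.986, 0.0], [-0.002, -0.0, -1.0]]
wrist_force: [0.3, -0.1, -2.6]
finger_gap: 0.0344
grasp_force: 60.3
```

apply_moves --pt "0 0 0.1 0 0 0 -1" --pt "0 0 0.08 0 0 0 -1" --pt "0 0 0 0 0 0 -1" --pt "0 0 0 0 0 0 -1"

```text
t: 22.87
ee_pos: [0.5628, -0.0863, 0.0376]
tool_rot: [[-0.986, -0.165, 0.002], [-0.165, 0.986, 0.0], [-0.002, -0.0, -1.0]]
wrist_force: [-0.8, 0.6, 3.0]
finger_gap: 0.034
grasp_force: 60.7
```

apply_moves --pt "0 0 0 0 0 0 0.4" --pt "0 0 0 0 0 0 0.4" --pt "0 0 0 0 0 0 0.4" --pt "0 0 0 0 0 0 0.4" --pt "0 0 0 0 0 0 0.4" --pt "0 0 -0.4 0 0 0 0.4" --pt "0 0 -1 0 0 0 0.4" --pt "0 0 -1 0 0 0 0.4" --pt "0 0 -1 0 0 0 1" --pt "0 0 -1 0 0 0 1" --pt "0 0 -1 0 0 0 1" --pt "0 0 -1 0 0 0 1" --pt "0 0 -1 0 0 0 1"

```text
t: 23.95
ee_pos: [0.5618, -0.0865, 0.224]
tool_rot: [[-0.986, -0.164, 0.001], [-0.164, 0.986, -0.0], [-0.001, -0.0, -1.0]]
wrist_force: [0.6, 0.0, 0.4]
finger_gap: 0.0851
grasp_force: 0.0
```

apply_moves --pt "-0.36 0.96 0 0 0 0 1" --pt "-0.36 0.96 0 0 0 0 1" --pt "-0.36 0.96 0 0 0 0 1" --pt "-0.36 0.96 0 0 0 0 1" --pt "-0.36 0.96 0 0 0 0 1" --pt "-0.36 0.96 0 0 0 0 1" --pt "-0.36 0.96 0 0 0 0 1" --pt "-0.36 0.96 0 0 0 0 1" --pt "-0.36 0.96 0 0 0 0 1" --pt "0 0 0 0 0 -0.075 1" --pt "0 0 0 0 0 -0.075 1" --pt "0 0 0 0 0 0 1" --pt "0 0 0 0 0 0 1"

```text
t: 25.03
ee_pos: [0.6064, 0.1397, 0.2224]
tool_rot: [[-0.922, -0.387, 0.0], [-0.387, 0.922, -0.0], [-0.0, -0.0, -1.0]]
wrist_force: [0.3, -0.5, 0.2]
finger_gap: 0.0854
grasp_force: 0.0
```

```bash
python3 - <<'E'
from h import *
c,s=wrist("w3"); np.savez("/tmp/w3.npz",**c)
q=top(c,.607,.1405,.046,.0545,r=.07,lab="box"); r=cv2.minAreaRect((q[:,:2]*1000).astype(np.float32)); print(np.round(r[0],1),np.round(r[1],1),r[2])
E
```

```text
tcp [0.6064 0.1397 0.2224] yaw_y 112.74 t 25.03 F [ 0.3 -0.5  0.2] gap 0.0854
box 3858 circ [0.6078 0.1399] r 0.053 mean [0.6056 0.1391 0.0522]
[607.4 139.8] [90.1 60.1] 22.619678497314453
```

View pics/w3.png

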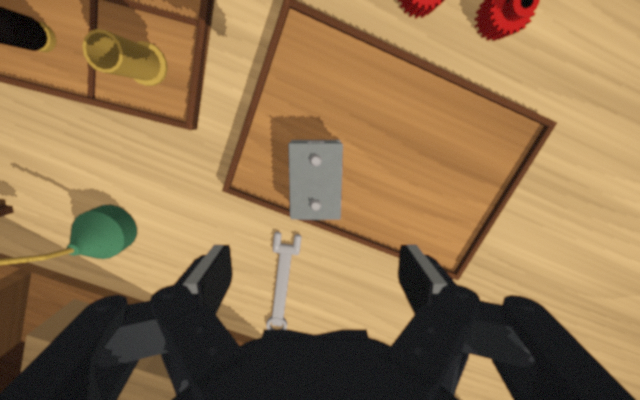

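The box is centred at (315,180) with yaw 22.6°, aligned with the gripper. I can also see the sleeve (103,48) and the knob standing in the tray.

apply_moves --pt "-0.04 0 1 0 0 0 1" --pt "0 0 1 0 0 0 1" --pt "0 0 1 0 0 0 1" --pt "0 0 1 0 0 0 1" --pt "0 0 1 0 0 0 1" --pt "0 0 1 0 0 0 1" --pt "0 0 0.9 0 0 0 1" --pt "0 0 0.6 0 0 0 1" --pt "0 0 0.4 0 0 0 1" --pt "0 0 0 0 0 0 1" --pt "0 0 0 0 0 0 1"

```text
t: 26.0
ee_pos: [0.6075, 0.1402, 0.0247]
tool_rot: [[-0.921, -0.389, -0.0], [-0.389, 0.921, -0.0], [0.0, -0.0, -1.0]]
wrist_force: [-0.1, -0.4, 0.4]
finger_gap: 0.0853
grasp_force: 0.0
```

apply_moves --pt "0 0 0.2 0 0 0 1" --pt "0 0 0 0 0 0 1" --pt "0 0 0 0 0 0 -1" --pt "0 0 0 0 0 0 -1" --pt "0 0 0 0 0 0 -1" --pt "0 0 0 0 0 0 -1" --pt "0 0 0 0 0 0 -1" --pt "0 0 0 0 0 0 -1" --pt "0 0 0 0 0 0 -1" --pt "0 0 0 0 0 0 -1"

```text
t: 26.83
ee_pos: [0.6078, 0.1406, 0.0202]
tool_rot: [[-0.921, -0.39, 0.001], [-0.39, 0.921, 0.001], [-0.001, 0.0, -1.0]]
wrist_force: [-1.6, 0.3, 5.6]
finger_gap: 0.0593
grasp_force: 64.9
```

apply_moves --pt "0 0 -0.6 0 0 0 -1" --pt "0 0 -1 0 0 0 -1" --pt "0 0 -1 0 0 0 -1" --pt "0 0 -1 0 0 0 -1" --pt "0 0 -1 0 0 0 -1" --pt "0 0 -1 0 0 0 -1" --pt "0 0 -1 0 0 0 -1" --pt "0 0 -1 0 0 0 -1" --pt "0 0 -0.4 0 0 0.065 -1" --pt "0 0 0 0 0 0.065 -1" --pt "0.22 -0.97 0 0 0 0 -1" --pt "0.22 -0.97 0 0 0 0 -1" --pt "0.22 -0.97 0 0 0 0 -1" --pt "0.22 -0.97 0 0 0 0 -1" --pt "0.22 -0.97 0 0 0 0 -1" --pt "0.22 -0.97 0 0 0 0 -1" --pt "0.22 -0.97 0 0 0 0 -1" --pt "0.22 -0.97 0 0 0 0 -1"

```text
t: 28.33
ee_pos: [0.6014, -0.0596, 0.2187]
tool_rot: [[-0.981, -0.195, -0.001], [-0.195, 0.981, -0.0], [0.001, 0.0, -1.0]]
wrist_force: [-0.2, 0.0, -3.6]
finger_gap: 0.0585
grasp_force: 66.2
```

apply_moves --pt "0.22 -0.97 0 0 0 0 -1" --pt "0.22 -0.97 0 0 0 0 -1" --pt "0.22 -0.97 0 0 0 0 -1" --pt "0.22 -0.97 0 0 0 0 -1" --pt "0.22 -0.97 0 0 0 0 -1" --pt "0.22 -0.97 0 0 0 0 -1" --pt "0.22 -0.97 0 0 0 0 -1" --pt "0.22 -0.97 0 0 0 0 -1" --pt "0.22 -0.97 0 0 0 0 -1" --pt "0.22 -0.97 0 0 0 0 -1" --pt "0 0 0 0 0 0 -1" --pt "0 0 0 0 0 0 -1" --pt "0 0 0 0 0 0 -1"

```text
t: 29.42
ee_pos: [0.5953, -0.3064, 0.2186]
tool_rot: [[-0.981, -0.195, -0.001], [-0.195, 0.981, 0.001], [0.001, 0.001, -1.0]]
wrist_force: [0.7, -0.0, -4.2]
finger_gap: 0.059
grasp_force: 66.3
```

```bash
python3 - <<'E'
from h import *
c,s=wrist("w4"); np.savez("/tmp/w4.npz",**c)
q=top(c,.487,-.33,.046,.0545,r=.07,lab="lower"); r=cv2.minAreaRect((q[:,:2]*1000).astype(np.float32)); print(np.round(r[0],1),np.round(r[1],1),r[2])
P=cloud(c,np.array(c["hand_eye"])); m=(np.abs(P[...,2]+.032)<.003)&(np.abs(P[...,1])<.06)&(np.abs(P[...,0])<.08); q=P[m]
print("held top tool",len(q),q.min(0).round(4),q.max(0).round(4)); r=cv2.minAreaRect((q[:,:2]*1000).astype(np.float32)); print(r)
E
```

```text
tcp [ 0.5953 -0.3064  0.2186] yaw_y 101.27 t 29.42 F [ 0.7 -0.  -4.2] gap 0.059
lower 5391 circ [ 0.4871 -0.3309] r 0.0532 mean [ 0.4849 -0.3313  0.0523]
[ 486.2 -331.1] [90.6 60.1] 11.24915599822998
held top tool 19310 [-0.0307 -0.0441 -0.035 ] [ 0.0452  0.0423 -0.029 ]
((7.271846771240234, -0.9007453918457031), (75.84581756591797, 86.36454772949219), 0.19677913188934326)
```

View pics/w4.png

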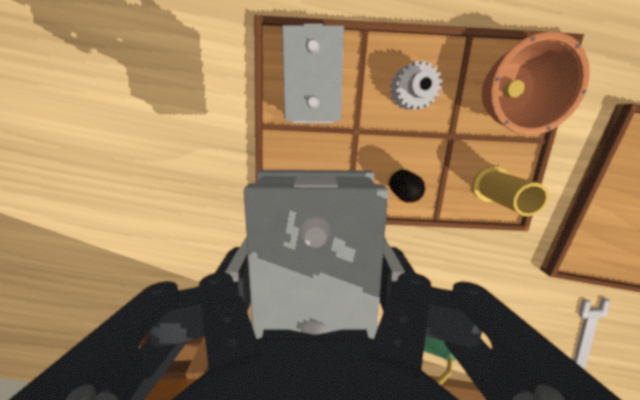

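The picture shows the lower box lugs at (313,46) and (313,103). The held box's front lug is at (315,232) and its front edge is at row 186. The pinion, knob and sleeve all stand upright.

```bash
python3 - <<'E'
from h import *
c=dict(np.load("/tmp/w4.npz"))
P=cloud(c,c["T"]); z=P[...,2]
def cc(m,lab):
    k,l,s,ce=cv2.connectedComponentsWithStats(m.astype(np.uint8))
    for i in range(1,k):
        if s[i,4]>30: q=P[l==i]; print(lab,s[i,4],ce[i].round(1),q.mean(0).round(4),((q.min(0)+q.max(0))/2)[:2].round(4))
near=(np.hypot(P[...,0]-.486,P[...,1]+.331)<.045)
cc(near&(z>.0555)&(z<.065),"lowlug")
H=np.array(c["hand_eye"]); P=cloud(c,H); t=P[...,2]
cc((np.abs(P[...,0]-.026)<.014)&(np.abs(P[...,1])<.014)&(t<-.035),"heldlug tool")
m=(np.abs(P[...,0])<.05)&(np.abs(P[...,1])<.02)&(t<-.02)&(t>-.034); print(np.median(t[m]),P[m][:,0].max())
yy=P[(P[...,0]>.036)&(P[...,0]<.05)&(np.abs(P[...,1])<.04)&(np.abs(t+.032)<.004)][:,1]; print(np.percentile(yy,[1,99]))
E
```

```text
lowlug 131 [312.4  45.2] [ 0.4618 -0.3359  0.0577] [ 0.4617 -0.3362]
lowlug 105 [312.3 101.3] [ 0.5124 -0.326   0.0577] [ 0.5124 -0.3259]
heldlug tool 614 [314.9 233.6] [ 0.0259 -0.0007 -0.0373] [ 0.0249 -0.0008]
heldlug tool 125 [291.4 348.2] [ 0.0123 -0.007  -0.0818] [ 0.0127 -0.007 ]
heldlug tool 34 [310.6 343.1] [ 0.0124 -0.0019 -0.0801] [ 0.0125 -0.0019]
heldlug tool 45 [339.7 343.7] [ 0.0123  0.0061 -0.0803] [0.0125 0.0061]
heldlug tool 1661 [368.2 376.5] [ 0.0189  0.0106 -0.0957] [0.017  0.0091]
heldlug tool 37 [319.1 346.8] [ 0.0124  0.0004 -0.0814] [0.0125 0.0004]
heldlug tool 50 [330.  349.8] [ 0.0123  0.0033 -0.0824] [0.0125 0.0032]
heldlug tool 1452 [270.6 380. ] [ 0.0177 -0.0101 -0.0957] [ 0.0172 -0.0071]
heldlug tool 45 [308.3 361.3] [ 0.0123 -0.0024 -0.0861] [ 0.0125 -0.0025]
heldlug tool 41 [295.8 360.4] [ 0.0123 -0.0056 -0.0857] [ 0.0127 -0.0058]
heldlug tool 45 [328.2 366.8] [ 0.0124  0.0026 -0.0877] [0.0125 0.0024]
heldlug tool 92 [340.3 373.7] [ 0.0124  0.0054 -0.0897] [0.0127 0.0056]
heldlug tool 40 [298.7 372. ] [ 0.0124 -0.0046 -0.0892] [ 0.0125 -0.0045]
heldlug tool 126 [328.7 382.4] [ 0.0124  0.0025 -0.0919] [0.013 0.003]
-0.031953703255547944 0.04520104241662771
[-0.0295152   0.02833811]
```

apply_moves --pt "0.89 -0.02 0 0 0 0 -1" --pt "0.89 -0.02 0 0 0 0 -1" --pt "0.89 -0.02 0 0 0 0 -1" --pt "0.89 -0.02 0 0 0 0 -1" --pt "0.89 -0.02 0 0 0 0 -1" --pt "0 0 0 0 0 0 -1" --pt "0 0 1 0 0 0 -1" --pt "0 0 1 0 0 0 -1" --pt "0 0 1 0 0 0 -1" --pt "0 0 1 0 0 0 -1" --pt "0 0 0.8 0 0 0 -1" --pt "0 0 0.4 0 0 0 -1" --pt "0 0 0 0 0 0 -1" --pt "0 0 0 0 0 0 -1" --pt "0 0 0 0 0 0 -1"

```text
t: 30.72
ee_pos: [0.488, -0.3315, 0.0909]
tool_rot: [[-0.981, -0.196, 0.002], [-0.196, 0.981, -0.001], [-0.002, -0.001, -1.0]]
wrist_force: [0.8, 0.3, -3.4]
finger_gap: 0.0587
grasp_force: 66.4
```

apply_moves --pt "0.05 0.03 0.4 0 0 0 -1" --pt "0 0 0.3 0 0 0 -1" --pt "0 0 0 0 0 0 -1" --pt "0 0 0 0 0 0 -1" --pt "0 0 0 0 0 0 -1" --pt "0 0 0 0 0 0 -1"

```text
t: 31.22
ee_pos: [0.4857, -0.3309, 0.0721]
tool_rot: [[-0.981, -0.195, 0.0], [-0.195, 0.981, -0.0], [-0.0, -0.0, -1.0]]
wrist_force: [0.5, 0.5, -3.8]
finger_gap: 0.0591
grasp_force: 66.4
```

apply_moves --pt "-0.04 0.01 0.1 0 0 0 -1" --pt "0 0 0.08 0 0 0 -1" --pt "0 0 0.06 0 0 0 -1" --pt "0 0 0 0 0 0 -1" --pt "0 0 0 0 0 0 -1"

```text
t: 31.63
ee_pos: [0.4864, -0.3302, 0.0657]
tool_rot: [[-0.981, -0.196, -0.0], [-0.196, 0.981, 0.0], [0.0, 0.0, -1.0]]
wrist_force: [0.0, 0.2, -3.7]
finger_gap: 0.0592
grasp_force: 66.5
```

No contact at the lug-top height, so it is entering the sockets. Continuing down.

apply_moves --pt "0 0 0.06 0 0 0 -1" --pt "0 0 0.06 0 0 0 -1" --pt "0 0 0.05 0 0 0 -1" --pt "0 0 0.04 0 0 0 -1" --pt "0 0 0 0 0 0 -1" --pt "0 0 0 0 0 0 -1"

```text
t: 32.13
ee_pos: [0.4864, -0.3303, 0.0605]
tool_rot: [[-0.981, -0.195, -0.0], [-0.195, 0.981, -0.0], [0.0, 0.0, -1.0]]
wrist_force: [0.2, 0.3, -4.1]
finger_gap: 0.059
grasp_force: 66.5
```

apply_moves --pt "0 0 0.03 0 0 0 -1" --pt "0 0 0.03 0 0 0 -1" --pt "0 0 0 0 0 0 -1" --pt "0 0 0 0 0 0 -1"

```text
t: 32.47
ee_pos: [0.4866, -0.3304, 0.0602]
tool_rot: [[-0.981, -0.195, 0.001], [-0.195, 0.981, 0.0], [-0.001, 0.0, -1.0]]
wrist_force: [-5.4, 3.1, 8.6]
finger_gap: 0.0589
grasp_force: 67.6
```

apply_moves --pt "0 0 0 0 0 0 0.85" --pt "0 0 0 0 0 0 0.85" --pt "0 0 0 0 0 0 0.85" --pt "0 0 0 0 0 0 0.85" --pt "0 0 0 0 0 0 0.85" --pt "0 0 -0.4 0 0 0 0.85" --pt "0 0 -1 0 0 0 0.85" --pt "0 0 -1 0 0 0 0.85" --pt "0 0 -1 0 0 0 0.85" --pt "0 0 -1 0 0 0 1" --pt "0 0 -1 0 0 0 1" --pt "0 0 -1 0 0 0 1" --pt "0 0 -1 0 0 0 1" --pt "-0.8 0.8 0 0 0 0 1" --pt "-0.8 0.8 0 0 0 0 1" --pt "-0.8 0.8 0 0 0 0 1" --pt "-0.8 0.8 0 0 0 0 1" --pt "0 0 0 0 0 0 1" --pt "0 0 0 0 0 0 1"

```text
t: 34.05
ee_pos: [0.5502, -0.2343, 0.2445]
tool_rot: [[-0.98, -0.199, 0.0], [-0.199, 0.98, 0.0], [-0.0, 0.0, -1.0]]
wrist_force: [-0.8, -0.6, -0.5]
finger_gap: 0.0855
grasp_force: 0.0
```

```bash
python3 - <<'E'
from h import *
c,s=wrist("w5"); np.savez("/tmp/w5.npz",**c)
q=top(c,.487,-.331,.085,.0945,r=.07,lab="upper"); r=cv2.minAreaRect((q[:,:2]*1000).astype(np.float32)); print(np.round(r[0],1),np.round(r[1],1),r[2])
p=top(c,.4713,-.2191,.057,.07,lab="pin"); k=top(c,.58,-.202,.06,.08,lab="knob"); q=top(c,.562,-.0884,.079,.09,lab="sleeve")
t=np.array([.5256,-.2106]); th=np.radians(9.1); R=np.array([[np.cos(th),-np.sin(th)],[np.sin(th),np.cos(th)]])
for a in (p,k,q): print(((np.array(cv2.minEnclosingCircle(a[:,:2].astype(np.float32))[0])-t)@R).round(4))
E
```

```text
tcp [ 0.5502 -0.2343  0.2445] yaw_y 101.48 t 34.05 F [-0.8 -0.6 -0.5] gap 0.0855
upper 5503 circ [ 0.4873 -0.3306] r 0.0534 mean [ 0.4852 -0.3307  0.0922]
[ 487.4 -331.1] [92.3 60.5] 10.740556716918945
pin 435 circ [ 0.4738 -0.2202] r 0.0129 mean [ 0.4738 -0.2201  0.0623]
knob 486 circ [ 0.5802 -0.2021] r 0.0159 mean [ 0.5784 -0.2029  0.0671]
sleeve 326 circ [ 0.5627 -0.0873] r 0.0184 mean [ 0.5622 -0.0876  0.0832]
[-0.0526 -0.0012]
[ 0.0552 -0.0002]
[0.0562 0.1159]
```

View pics/w5.png

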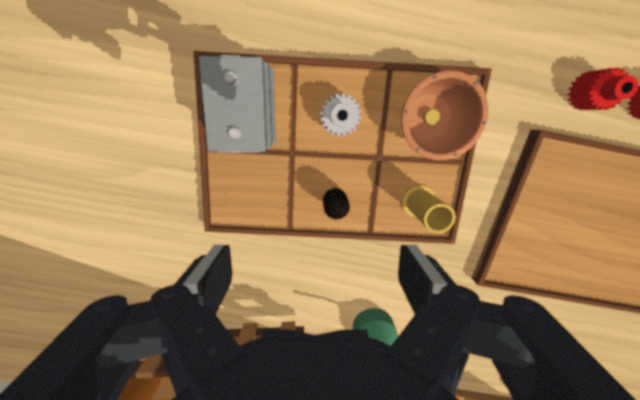

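The picture shows the stacked box (235,103), with its lid at 92 mm so it is fully seated. The pinion (342,115), knob (336,204) and sleeve (430,210) are each within 3 mm of their compartment centres. Handing in.

```bash
python3 -c "
from cell import bot
print(bot.close_job())"
```

```text
the job is handed in; nothing more can be done
None
```

I handed the job in at about 34 s: the last measurement showed the pinion, knob and sleeve within 3 mm of their compartment centres and the loose box fully seated on the lower one, though no verdict came back.

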